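# Change over the top-heavy probes on the measuring station

### The arm

A 7-joint arm with a two-finger parallel gripper is mounted at the origin on a cart in front of the work surface, level with it; the furniture and walls round the work are solid. World frame = base frame: x ahead of the robot, y to its left, z up, the work surface at z = 0. Lengths are in m, angles in rad, forces in N, time in s.
With the tool pointing down it reaches from about 0.425 to 0.875 m from the base axis. Payload 4.7 kg.
Tool frame: the origin (TCP) lies between the finger pads; the fingertips stand 19 mm ahead of it and the grasp point (between the pads) is the TCP (manip.finger_overhang is the distance from the TCP to the fingertips, in m); z points along the fingers, y is the line along which they close (so a half turn about z gives the same grasp; the last joint's range is limited). The gripper opens to 85 mm and grips with 20 to 120 N. Pads are 22 mm wide; open, the fingers measure 114 mm over their backs; the gripper's body (76 mm by 85 mm) begins 54 mm behind the grasp point. The pads swing forward as they close: fully open they stand 13 mm farther back than shut.
Start: joints at [1.258, 0.321, -0.07, 1.45, 0.023, 1.371, -0.057], TCP at [0.209, -0.616, 0.25] pointing down, gripper open.
Joint ranges: [-2.86, 2.86], [-0.3, 2.09], [-1.38, 1.24], [0.06, 2.45], [-1.56, 4.7], [0.09, 2.05], [-2.69, 2.69]. Speed limits (rad/s): [2.57, 2.57, 3.14, 3.14, 3.14, 3.14, 3.14].

### API

Orientations are given as a unit quaternion [w, x, y, z].
In Python, from cell import manip, eyes, order gives the robot as it stands. The module is installed in compiled form; this text tells all that it offers.
- The arm moves only by the tool apply_moves, never from a script. Its argument "rows" is a list that holds one entry, the list of rows, each a list of 7 numbers: the turn, a rotation vector about the world's x, y, z in degrees, then the shift along the world's x, y, z in mm, then the finger opening in mm, from 0 to 85.4. A call has exactly 10 rows; each row is the pose to reach, as a shift and turn from the pose commanded when the call began; what a row does not reach only later rows make up. A row lasts 1/10 s, in which the tool goes at most 50 mm and 8.59 degrees, less where a joint would pass 70% of its speed; a pose out of reach is approached as far as the arm can. A call with a gripper value outside its range is refused whole. The fingers move at their own pace and stop on an object; the grip force is fixed at half the most. Time passes only in rows, so rows that repeat a pose let the fingers close, or fill a call up. It gives the time, the measured TCP pose, the force, the opening and the grip force at its end, in the units of the state.
- manip.sense(): the state, without advancing time (a new reading comes with each control period).
- eyes.read_camera(name): name is "scene" or "top" or "wrist"; returns a dict with "frame" (384x512x3 uint8, red, green, blue), "intrinsics" (3x3 intrinsics, pixels), "world_to_cam" (4x4, takes a point from world to camera coordinates). Camera axes: x right, y down, z forward; pixel columns grow to the right and rows downward; lengths in m; the calibration is good to about 2 mm. A picture is of the moment at which its call begins. There is no depth.
- order.sign_off(): hands the job in; it is judged then, once.
The state is a dict: "t": time; "q": joint angles; "qd": joint speeds; "tau": joint torques, N m; "ee_pos": TCP position; "tcp_rot": TCP orientation; "wrist_force": force on the tool from outside, world axes, zero at the start; "torque": the same for the moment, N m; "gripper_width": finger opening in m; "grasp_force": force on a finger pad.
Only numpy, scipy, OpenCV 4.12 (cv2) and the standard library are available. Lean on these libraries where they do the work, as an engineer would, in place of code of your own. Each camera call takes 0.05 s, during which the arm holds its last target. There are 200 camera calls.

### The job

Swap the probe on the measuring station: carry the drum-headed probe stand from the station to the middle of the empty rubber pad and set it down there, then set the disc-headed probe stand in the middle of the station, with the flat faces of its disc parallel to the station's back wall. The stands are top-heavy: keep both upright all the time, set them down gently rather than dropping them, and do not disturb the other things on the bench.

Things in the scene. Friction and masses are not known exactly. Their poses are not given: they have to be found in the camera images.
- drum_probe: Probe stand with an upright drum head, 180 mm tall; starts on the station. Foot 44 mm across, 12 thick; mast 14. About 0.25 kg, mostly head: centre of mass about 120 mm up, so standing free it falls over beyond 10 degrees of lean; grip the head firmly. Origin: centre of the foot's underside, z up the mast. Head: cylinder 48 mm across, from 125 to 180 mm up.
- disc_probe: Probe stand with a flat disc head on edge, like a lollipop, 188 mm tall; starts on a pad. Foot 44 mm across, 12 thick; mast 14. About 0.25 kg, mostly head: centre of mass about 120 mm up, so standing free it falls over beyond 10 degrees of lean; grip the head firmly. Origin: centre of the foot's underside, z up the mast. Head: disc 66 mm across, 20 thick (along x), centre 155 mm up.
- station: Measuring station, fixed: square aluminium plinth 110 x 110 mm, 25 mm high, with an upright back wall 6 mm thick along its +x edge (wall centre plane 50 mm from the middle, top 85 mm above the bench). Origin: middle of the underside; the wall's faces look along x and -x; a thin circle marks the middle of the top.
- pad_full: Fixed square rubber pad 90 x 90 mm, 8 mm high, on which the disc probe stands at the start. Origin: middle of the underside.
- pad_empty: Fixed square rubber pad 90 x 90 mm, 8 mm high, empty at the start. Origin: middle of the underside.
- test_jig: Fixed test jig, 178 x 242 mm, an obstacle only. Origin: middle of the underside. Its body is under 125 mm tall; its open frame-shaped cover stands up from it, leaning, top edge 195 mm above the bench, over local x -10 to 70 mm and y -90 to 75 mm.
- aerosol_can: Bystander: aerosol can 52 mm across, 185 mm tall, the tallest bystander. Origin: middle of the underside.
- bottle: Bystander: solvent bottle 71 mm across, 125 mm tall. Origin: middle of the underside.
- jar: Bystander: screw jar 53 mm across, 65 mm tall. Origin: middle of the underside.
- coffee_mug: Bystander: mug 82 x 115 mm with its handle, 102 mm tall. Origin: middle of the underside.
- heat_sink: Bystander: finned heat sink 50 x 70 mm, 26 mm high. Origin: middle of the underside.
- module: Bystander: flat metal RF module 63 x 102 mm, 21 mm high. Origin: middle of the underside.
Not all that is in view belongs to the job. What is shaped like the drum_probe but pink is not meant.

How it is judged:
By the outcome, as a careful person would: the job done as asked, in the order asked, and still so for the second after the job is handed in, with the robot touching nothing.
It also fails if it takes over 67 s, if anything falls off the work surface, if the arm or the gripper's body presses on something with over 40 N, if the wrist force passes 120 N, or if a joint passes its speed limit or range.

## Working session

There is one attempt and no reset: what is moved stays moved. The work goes in short steps, Python scripts to look and compute and a tool call to move; the robot and the scene stay as the last step left them, time stands still between calls to the robot, and variables do not carry over. Pictures are saved under pics/ and viewed, at most 10 in all, crops included, and the job is handed in when it is done.

Besides the shell and the picture viewer there is one more tool, called as name([rows], argument=value, ...), one row to a line, values as JSON. apply_moves: Moves the arm, as the interface text tells. Its arguments: {"type":"object","properties":{"rows":{"type":"array"}},"required":["rows"]}

```bash
mkdir -p pics; cat > h.py <<'E'
import numpy as np, cv2
from cell import manip, eyes, order
def shot(n,f):
    d=eyes.read_camera(n); np.savez(f'pics/{f}.npz',**d); cv2.imwrite(f'pics/{f}.png',d['frame'][:,:,::-1]); return d
def load(f): return np.load(f'pics/{f}.npz')
def ray(d,uv):
    W=d['world_to_cam'];R=W[:3,:3];o=-R.T@W[:3,3]
    v=R.T@np.linalg.inv(d['intrinsics'])@np.array([uv[0],uv[1],1.]);return o,v/np.linalg.norm(v)
def onz(d,uv,z):
    o,v=ray(d,uv);return o+v*(z-o[2])/v[2]
def tri(d1,p1,d2,p2):
    A=np.zeros((3,3));b=np.zeros(3)
    for d,p in((d1,p1),(d2,p2)):
        o,v=ray(d,p);P=np.eye(3)-np.outer(v,v);A+=P;b+=P@o
    return np.linalg.solve(A,b)
def proj(d,X):
    W=d['world_to_cam'];c=d['intrinsics']@(W[:3,:3]@np.array(X)+W[:3,3]);return c[:2]/c[2]
E
python3 - <<'E'
from h import *
for n in('scene','top'):
    d=shot(n,n+'0'); print(n,ray(d,(256,192)))
    
a=cv2.imread('pics/scene0.png');b=cv2.imread('pics/top0.png')
cv2.imwrite('pics/s0b.png',cv2.resize(a,(800,600)));cv2.imwrite('pics/t0b.png',cv2.resize(b,(800,600)))
print(manip.sense(),manip.finger_overhang)
E
```

```text
scene (array([-0.24749546,  0.65408372,  0.65682921]), array([ 0.69208234, -0.50765423, -0.51313665]))
top (array([0.28147759, 0.04444533, 1.22774605]), array([ 0.2158305 , -0.00180876, -0.97642917]))
{'t': 0.1, 'q': array([ 1.25811784,  0.32173938, -0.07007062,  1.45152528,  0.02262274,
        1.37082637, -0.05692886]), 'qd': array([ 7.45236354e-04, -1.42411742e-03,  1.56177757e-03, -4.19664873e-03,
       -5.66181290e-04,  4.58028351e-05, -5.67253326e-04]), 'tau': array([-3.21291527e-04, -4.94876683e+01, -3.84168718e-01, -3.15213919e+01,
        1.30226408e-02,  7.41835975e-03, -6.47949150e-05]), 'ee_pos': array([ 0.208444  , -0.61520178,  0.24935284]), 'tcp_rot': array([-8.32757281e-04,  9.86682135e-01,  1.62658020e-01, -1.98234481e-04]), 'wrist_force': array([ 0.65593422, -0.71504169, -0.14720506]), 'torque': array([0.02752053, 0.00160203, 0.01429319]), 'grasp_force': 0.0, 'gripper_width': 0.08519886010490799} 0.019
```

View pics/s0b.png

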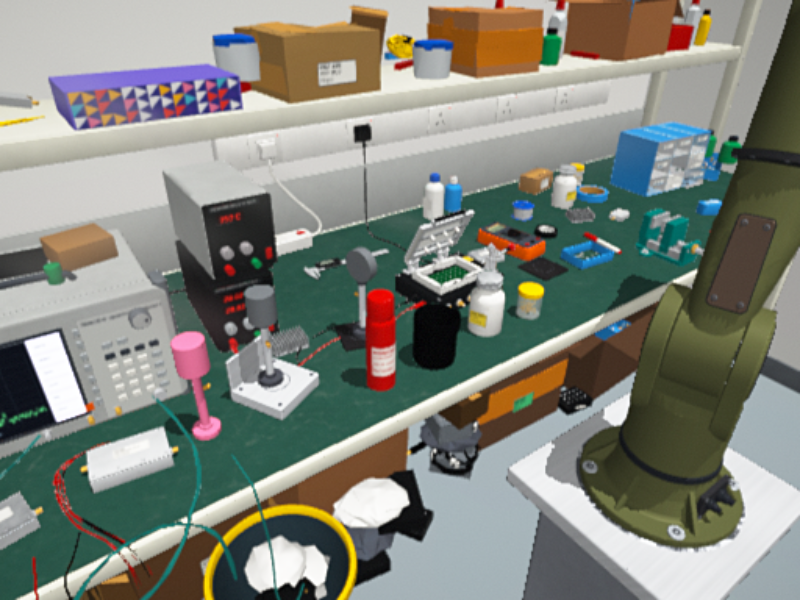

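View pics/t0b.png

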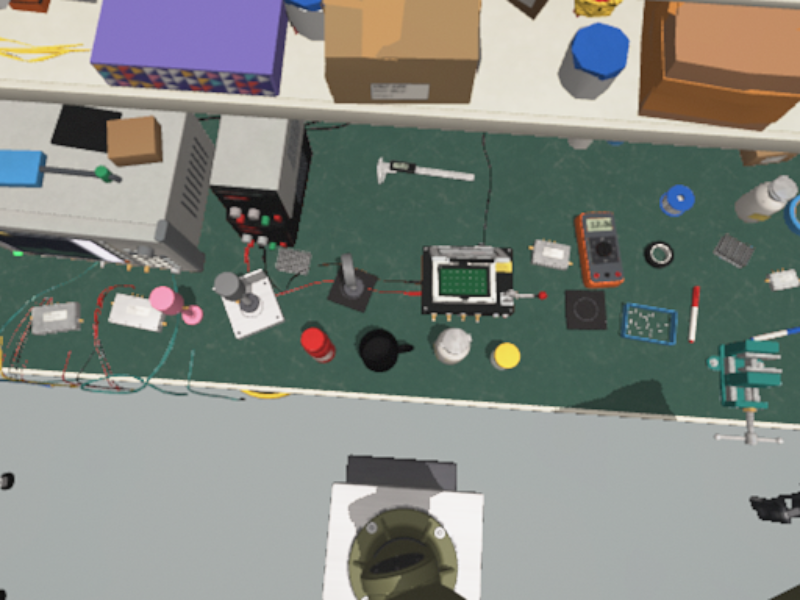

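Picture 1/2: grey drum probe on station: scene (260,305)-(270,378), top head (230,287), foot (248,303). Pink drum lookalike: scene (190,345), top (165,300). Only the grey one is on the station, so that one fits. Disc probe: top (347,275), pad_full (353,290). pad_empty: top (585,308). Confirming in an enlarged crop.

```bash
python3 - <<'E'
import cv2,numpy as np
a=cv2.imread('pics/scene0.png');b=cv2.imread('pics/top0.png')
A=cv2.resize(b[165:225,130:250],(800,400),interpolation=cv2.INTER_CUBIC)
B=cv2.resize(a[150:280,140:320],None,fx=4.4,fy=4.4,interpolation=cv2.INTER_CUBIC)
cv2.imwrite('pics/c1.png',A)
cv2.imwrite('pics/c2.png',B)
print(A.shape,B.shape)
E
```

```text
(400, 800, 3) (572, 792, 3)
```

View pics/c1.png

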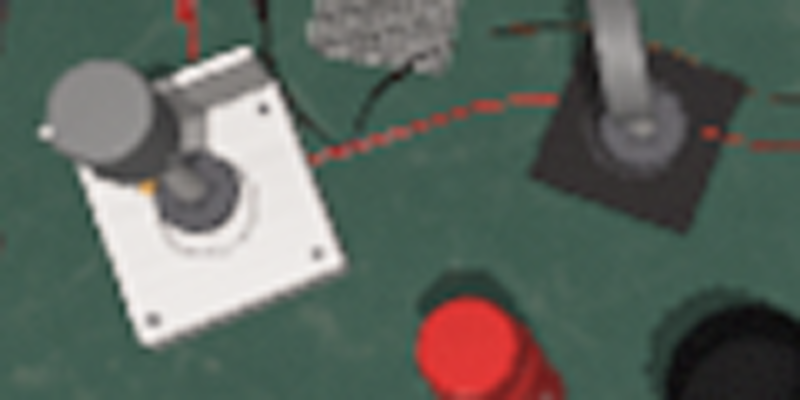

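View pics/c2.png

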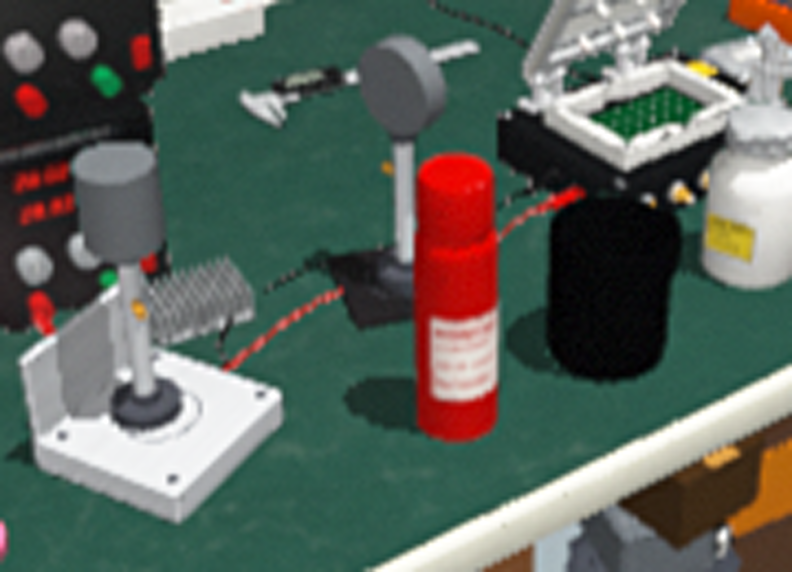

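Crops confirm: grey drum probe on the white station (drum top at crop1 (102,112), foot (198,190)). The disc probe is on the dark pad, foot (642,130), with the disc nearly edge-on from the top.

```bash
python3 - <<'E'
from h import *
t=load('top0');s=load('scene0')
c=lambda u,v:(130+u/6.667-.42,165+v/6.667-.42)
c2=lambda u,v:(140+u/4.4-.4,150+v/4.4-.4)
P=lambda n,uv,z,d=t:print(n,onz(d,uv,z).round(4))
P('st fl',c(145,345),.025);P('st fr',c(345,265),.025)
P('scr',c(152,320),.025);P('scr',c(317,254),.025);P('scr',c(263,108),.025)
P('circ',c(208,205),.025)
P('st fr scene',c2(282,400),.025,s);P('st front scene',c2(180,505),.025,s);P('st left scene',c2(38,450),.025,s)
P('drumtop',c(102,112),.205);P('drumfoot',c(198,190),.037)
P('drumtop s',c2(117,162),.205,s)
for p in((530,178),(688,235),(748,85),(580,30)):P('padfull',c(*p),.008)
P('discfoot',c(642,130),.02)
P('mastbase s',c2(403,262),.028,s)
# pad_empty & disc head via masks
f=t['frame'].astype(int);m=((f.max(2)<75)&(f.max(2)-f.min(2)<14)).astype(np.uint8)
m[:, :340]=0;m[:,410:]=0;m[:178]=0;m[216:]=0
m=cv2.morphologyEx(m,cv2.MORPH_CLOSE,np.ones((5,5)))
k,_=cv2.findContours(m,0,2);k=max(k,key=cv2.contourArea);r=cv2.minAreaRect(k);print(r)
for q in cv2.boxPoints(r):P('padempty',q,.008)
P('pe c',r[0],.008)
for n,uv in(('can',(318,330)),('mug',(378,338)),('bottle',(455,338)),('jar',(506,352)),('pink',(163,298))):
    P(n,(uv[0]*.64,uv[1]*.64),{'can':.185,'mug':.102,'bottle':.125,'jar':.065,'pink':.18}[n])
P('jig c',(467*.64,282*.64),.06)
E
```

```text
st fl [0.4375 0.392  0.025 ]
st fr [0.486  0.2949 0.025 ]
scr [0.4506 0.3901 0.025 ]
scr [0.4907 0.3099 0.025 ]
scr [0.5658 0.3469 0.025 ]
circ [0.5124 0.369  0.025 ]
st fr scene [0.4756 0.3005 0.025 ]
st front scene [0.4245 0.395  0.025 ]
st left scene [0.5174 0.443  0.025 ]
drumtop [0.5164 0.3725 0.205 ]
drumfoot [0.5175 0.3719 0.037 ]
drumtop s [0.5102 0.3735 0.205 ]
padfull [0.542  0.2066 0.008 ]
padfull [0.5174 0.1212 0.008 ]
padfull [0.6006 0.096  0.008 ]
padfull [0.6245 0.1877 0.008 ]
discfoot [0.5693 0.149  0.02  ]
mastbase s [0.5603 0.1566 0.028 ]
((374.4737548828125, 198.00137329101562), (25.38591766357422, 25.753828048706055), 86.98721313476562)
padempty [ 0.5989 -0.3259  0.008 ]
padempty [ 0.6103 -0.4167  0.008 ]
padempty [ 0.5196 -0.4202  0.008 ]
padempty [ 0.5085 -0.3308  0.008 ]
pe c [ 0.559  -0.3734  0.008 ]
can [0.4428 0.1937 0.185 ]
mug [0.4479 0.0819 0.102 ]
bottle [ 0.4553 -0.0727  0.125 ]
jar [ 0.4426 -0.1873  0.065 ]
pink [0.4847 0.4983 0.18  ]
jig c [ 0.5897 -0.0999  0.06  ]
```

apply_moves([
  [[0, 0, 0, 20, 15, 15, 85], [0, 0, 0, 50, 40, 35, 85], [0, 0, 0, 90, 70, 60, 85], [0, 0, 0, 130, 100, 85, 85], [0, 0, 0, 170, 135, 110, 85], [0, 0, 0, 210, 165, 130, 85], [0, 0, 0, 245, 195, 140, 85], [0, 0, 0, 275, 215, 150, 85], [0, 0, 0, 290, 225, 150, 85], [0, 0, 0, 290, 225, 150, 85]],
])

```text
t: 1.1
ee_pos: [0.5031, -0.3857, 0.4002]
tcp_rot: [-0.001, 0.986, 0.167, 0.001]
wrist_force: [0.3, -0.1, 0.5]
gripper_width: 0.0846
grasp_force: 0.0
```

```bash
python3 - <<'E'
from h import *
d=shot('wrist','w1');st=manip.sense();print(st['ee_pos'],st['tcp_rot'],st['q'].round(2));print(ray(d,(256,192)),proj(d,(.559,-.373,.008)))
E
```

```text
[ 0.50046774 -0.38844415  0.39976714] [-5.63897207e-04  9.86279902e-01  1.65080694e-01 -3.57180186e-05] [ 0.83  0.28 -0.28  1.22  0.07  1.65 -0.67]
(array([ 0.57728922, -0.35961421,  0.52346925]), array([-0.29209815, -0.106295  , -0.95046307])) [259.05831776 101.4799414 ]
```

View pics/w1.png

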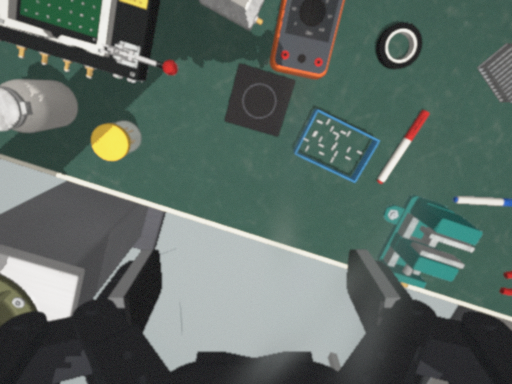

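Wrist view: empty pad with ring centred at about (260,100), corners (241,64),(295,76),(278,136),(224,124). It is empty.

apply_moves([
  [[0, 0, 0, 10, 30, 0, 85], [0, 0, 0, 25, 70, 0, 85], [0, 0, 0, 40, 115, 0, 85], [0, 0, 0, 55, 160, 0, 85], [0, 0, 0, 65, 205, 0, 85], [0, 0, 0, 70, 250, 0, 85], [0, 0, 0, 70, 295, 0, 85], [0, 0, 0, 65, 340, 0, 85], [0, 0, 0, 60, 385, 0, 85], [0, 0, 0, 55, 430, 0, 85]],
])

```text
t: 2.15
ee_pos: [0.5529, 0.0388, 0.3998]
tcp_rot: [0.001, 0.987, 0.161, -0.0]
wrist_force: [-0.6, -0.2, -0.9]
gripper_width: 0.0848
grasp_force: 0.0
```

apply_moves([
  [[0, 0, 0, -10, 45, 0, 85], [0, 0, 0, -20, 90, 0, 85], [0, 0, 0, -30, 135, 0, 85], [0, 0, 0, -40, 180, 0, 85], [0, 0, 0, -55, 220, 0, 85], [0, 0, 0, -70, 260, 0, 85], [0, 0, 0, -80, 290, 0, 85], [0, 0, 0, -85, 310, 0, 85], [0, 0, 0, -85, 320, 0, 85], [0, 0, 0, -85, 320, 0, 85]],
])

```text
t: 3.15
ee_pos: [0.4691, 0.359, 0.3996]
tcp_rot: [0.0, 0.987, 0.163, -0.0]
wrist_force: [0.2, -0.2, 0.4]
gripper_width: 0.0848
grasp_force: 0.0
```

```bash
python3 - <<'E'
from h import *
w=load('w1');C=np.array([onz(w,p,.008)for p in((241,64),(295,76),(278,136),(224,124))]);print('pad',C.mean(0),np.linalg.norm(C-np.roll(C,1,0),axis=1))
d=shot('wrist','w2');st=manip.sense();print(st['t'],st['ee_pos'],st['tcp_rot'],st['q'].round(2));print(ray(d,(256,192)),proj(d,(.516,.372,.205)))
E
```

```text
pad [ 0.56005844 -0.3731984   0.008     ] [0.09250093 0.08291335 0.0931496  0.0875084 ]
3.2 [0.46969736 0.35791459 0.39972496] [ 6.74022494e-04  9.86820267e-01  1.61818262e-01 -3.96468057e-04] [-0.06  0.24 -0.79  1.32  0.17  1.65 -2.07]
(array([0.5439332 , 0.38483216, 0.52259518]), array([-0.29588089, -0.10678724, -0.94923705])) [257.32113843 118.61848342]
```

View pics/w2.png

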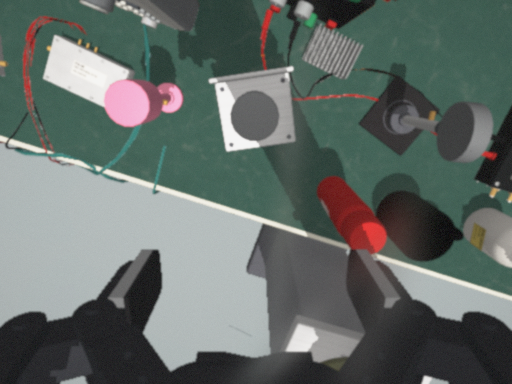

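Wrist view: drum top circle centre (255,117), wall top edge (212,80)-(293,69), plate front corners (225,151),(297,143). The disc head is at (465,132), its foot at (401,117).

```bash
python3 - <<'E'
from h import *
w=load('w2');f=w['frame'].astype(int);g=f.max(2);sat=g-f.min(2)
m=((g<110)&(g>45)&(sat<16)).astype(np.uint8);m[:85]=0;m[148:]=0;m[:,:222]=0;m[:,290:]=0
k,_=cv2.findContours(m,0,2);k=max(k,key=cv2.contourArea);e=cv2.minEnclosingCircle(k);el=cv2.fitEllipse(k);print(e,el)
print('drum',onz(w,el[0],.205),onz(w,e[0],.205))
# plate white mask
m=((g>170)&(sat<30)).astype(np.uint8);m[:60]=0;m[160:]=0;m[:,:205]=0;m[:,302:]=0
k,_=cv2.findContours(m,0,2);k=max(k,key=cv2.contourArea);h=cv2.convexHull(k);p=cv2.approxPolyDP(h,4,True)[:,0];print(p.tolist())
for q in p:print(onz(w,q,.025).round(4),onz(w,q,.085).round(4))
E
```

```text
((255.0, 115.16666412353516), 24.352262496948242) ((254.55726623535156, 115.4664306640625), (45.34352493286133, 47.73038864135742), 171.805908203125)
drum [0.5179623  0.37548529 0.205     ] [0.51836636 0.37517244 0.205     ]
[[209, 79], [237, 89], [259, 146], [226, 150]]
[0.5312 0.4499 0.025 ] [0.5327 0.442  0.085 ]
[0.531  0.4069 0.025 ] [0.5326 0.4043 0.085 ]
[0.4615 0.3487 0.025 ] [0.4715 0.3531 0.085 ]
[0.4391 0.3954 0.025 ] [0.4517 0.3941 0.085 ]
```

apply_moves([
  [[0, 0, 0, 20, 6, 0, 85], [0, 0, 0, 40, 13, -20, 85], [0, 0, 0, 48, 16, -50, 85], [0, 0, 0, 48, 16, -80, 85], [0, 0, 0, 48, 16, -115, 85], [0, 0, 0, 48, 16, -145, 85], [0, 0, 0, 48, 16, -170, 85], [0, 0, 0, 48, 16, -190, 85], [0, 0, 0, 48, 16, -205, 85], [0, 0, 0, 48, 16, -215, 85]],
])

```text
t: 4.2
ee_pos: [0.5176, 0.3732, 0.184]
tcp_rot: [0.001, 0.987, 0.161, -0.0]
wrist_force: [-0.4, 0.1, -0.8]
gripper_width: 0.0847
grasp_force: 0.0
```

apply_moves([
  [[0, 0, 0, 0, 0, -5, 85], [0, 0, 0, 0, 0, -7, 80], [0, 0, 0, 0, 0, -7, 70], [0, 0, 0, 0, 0, -7, 62], [0, 0, 0, 0, 0, -7, 56], [0, 0, 0, 0, 0, -7, 50], [0, 0, 0, 0, 0, -7, 45], [0, 0, 0, 0, 0, -7, 40], [0, 0, 0, 0, 0, -7, 40], [0, 0, 0, 0, 0, -7, 40]],
])

```text
t: 5.2
ee_pos: [0.5171, 0.3755, 0.1791]
tcp_rot: [-0.0, 0.987, 0.163, 0.001]
wrist_force: [0.7, -1.6, 4.5]
gripper_width: 0.0472
grasp_force: 61.7
```

apply_moves([
  [[0, 0, 0, 0, 0, 3, 40], [0, 0, 0, 0, 0, 10, 40], [0, 0, 0, 0, 0, 22, 40], [0, 0, 0, 0, 0, 42, 40], [0, 0, 0, 0, 0, 67, 40], [0, 0, 0, 0, 0, 95, 40], [0, 0, 0, 0, 0, 122, 40], [0, 0, 0, 0, 0, 149, 40], [0, 0, 0, 5, -10, 176, 40], [0, 0, 0, 10, -30, 198, 40]],
])

```text
t: 6.2
ee_pos: [0.5255, 0.3472, 0.3786]
tcp_rot: [-0.001, 0.986, 0.165, 0.0]
wrist_force: [0.1, 0.5, -2.8]
gripper_width: 0.0469
grasp_force: 62.1
```

```bash
python3 - <<'E'
from h import *
d=shot('scene','s1');cv2.imwrite('pics/s1c.png',cv2.resize(d['frame'][100:290,80:330,::-1],(750,570)));print(manip.sense()['ee_pos'],manip.sense()['tcp_rot'])
E
```

```text
[0.52901448 0.34252682 0.38255468] [2.11694205e-04 9.86932868e-01 1.61097237e-01 3.33906536e-03]
```

View pics/s1c.png

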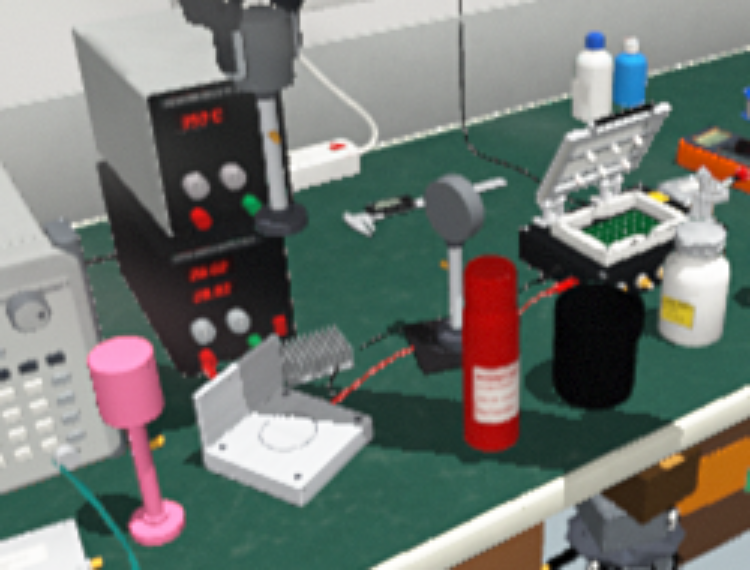

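Drum probe hangs upright (mast vertical at (272,150)); the station mark is now exposed at crop (288,432).

apply_moves([
  [[0, 0, 0, 3, -22, 12, 40], [0, 0, 0, 7, -48, 18, 40], [0, 0, 0, 12, -78, 20, 40], [0, 0, 0, 17, -110, 20, 40], [0, 0, 0, 21, -143, 20, 40], [0, 0, 0, 25, -176, 20, 40], [0, 0, 0, 29, -209, 20, 40], [0, 0, 0, 33, -242, 20, 40], [0, 0, 0, 36, -275, 20, 40], [0, 0, 0, 38, -308, 20, 40]],
])

```text
t: 7.25
ee_pos: [0.5644, 0.0363, 0.3968]
tcp_rot: [0.0, 0.987, 0.163, 0.0]
wrist_force: [1.2, -0.2, -2.2]
gripper_width: 0.0474
grasp_force: 62.3
```

apply_moves([
  [[0, 0, 0, 2, -33, 0, 40], [0, 0, 0, 3, -66, 0, 40], [0, 0, 0, 4, -99, 0, 40], [0, 0, 0, 4, -132, 0, 40], [0, 0, 0, 4, -165, 0, 40], [0, 0, 0, 3, -198, 0, 40], [0, 0, 0, 2, -231, 0, 40], [0, 0, 0, 0, -264, 0, 40], [0, 0, 0, -2, -297, 0, 40], [0, 0, 0, -4, -328, 0, 40]],
])

```text
t: 8.25
ee_pos: [0.5603, -0.2919, 0.3966]
tcp_rot: [0.0, 0.987, 0.163, -0.0]
wrist_force: [0.6, -0.4, -3.5]
gripper_width: 0.0468
grasp_force: 62.3
```

apply_moves([
  [[0, 0, 0, -1, -26, 0, 40], [0, 0, 0, -2, -46, 0, 40], [0, 0, 0, -3, -60, 0, 40], [0, 0, 0, -3, -70, -5, 40], [0, 0, 0, -3, -76, -15, 40], [0, 0, 0, -3, -79, -35, 40], [0, 0, 0, -3, -79, -60, 40], [0, 0, 0, -3, -79, -85, 40], [0, 0, 0, -3, -79, -100, 40], [0, 0, 0, -3, -79, -105, 40]],
])

```text
t: 9.25
ee_pos: [0.5571, -0.3683, 0.2888]
tcp_rot: [-0.001, 0.987, 0.163, -0.001]
wrist_force: [-0.4, -0.5, -2.3]
gripper_width: 0.0467
grasp_force: 62.3
```

```bash
python3 - <<'E'
from h import *
d=shot('scene','s2');e=shot('top','t2');s=manip.sense();print(s['t'],s['ee_pos'],s['tcp_rot'],s['gripper_width'],s['q'].round(2))
# station corners via top
f=e['frame'].astype(int);g=f.max(2);sat=g-f.min(2)
m=((g>150)&(sat<30)).astype(np.uint8);m[:172]=0;m[220:]=0;m[:,:138]=0;m[:,185:]=0
k,_=cv2.findContours(m,0,2);k=max(k,key=cv2.contourArea);h=cv2.convexHull(k)
p=cv2.approxPolyDP(h,2,True)[:,0];print(p.tolist(),cv2.minAreaRect(k))
c=cv2.resize(e['frame'][170:220,135:195,::-1],(480,400),interpolation=cv2.INTER_CUBIC)
c2=cv2.resize(d['frame'][205:275,140:212,::-1],(412,400),interpolation=cv2.INTER_CUBIC)[:,:320]
cv2.imwrite('pics/st.png',np.hstack([c,c2]))
E
```

```text
9.35 [ 0.55765755 -0.36903714  0.29088584] [-3.86991465e-04  9.86615899e-01  1.63060786e-01 -3.14244001e-04] 0.04650931136055995 [ 0.81  0.37 -0.36  1.33  0.13  1.47 -0.78]
[[170, 177], [181, 204], [151, 216], [141, 189]] ((160.77586364746094, 196.68966674804688), (30.082645416259766, 33.239463806152344), 68.19859313964844)
```

View pics/st.png

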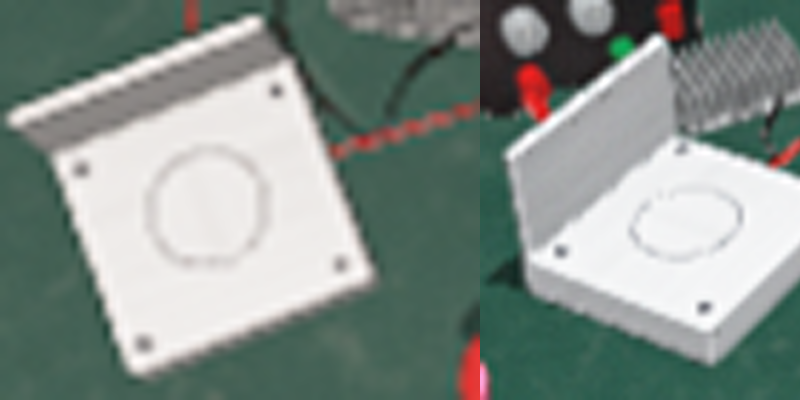

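Ring on the station is at crop-left (207,207) and crop-right (685,222); plate front edge is (135,378)-(375,280).

```bash
python3 - <<'E'
from h import *
e=load('t2');d=load('s2')
c=lambda u,v:(135+u/8-.44,170+v/8-.44)
print('ring top',onz(e,c(207,207),.025),'scene',onz(d,(140+205/5.722-.4,205+222/5.714-.4),.025))
def yaw(a,b,z,off):
    v=onz(e,c(*b),z)-onz(e,c(*a),z);print(np.degrees(np.arctan2(v[1],v[0]))+off,np.linalg.norm(v))
yaw((135,378),(375,280),.025,90);yaw((5,118),(258,15),.085,90);yaw((55,155),(295,60),.025,90)
yaw((143,344),(81,169),.025,0);yaw((341,264),(276,90),.025,0);yaw((143,344),(341,264),.025,90);yaw((81,169),(276,90),.025,90)
A=[onz(e,c(*p),.025) for p in((143,344),(81,169),(276,90),(341,264))];print(np.mean(A,0))
# drum on its way: pose in scene/top? disc geometry from w2
w=load('w2');t=load('top0')
f=w['frame'].astype(int);g=f.max(2);sat=g-f.min(2)
m=((g<140)&(g>60)&(sat<18)).astype(np.uint8);m[:95]=0;m[168:]=0;m[:,:420]=0;m[:,500:]=0
k,_=cv2.findContours(m,0,2);k=max(k,key=cv2.contourArea);print('disc w2',cv2.boundingRect(k),cv2.fitEllipse(k))
E
```

```text
ring top [0.51193101 0.37017416 0.025     ] scene [0.50853019 0.36951526 0.025     ]
26.954071647032627 0.10880425335072795
27.43564055416862 0.11106103523637952
26.73937966857573 0.11022124308796345
26.283923299089277 0.08263406187699071
26.38236815615343 0.08326239023503591
26.784471189317706 0.08979773837041623
27.18669173264518 0.08966238095286799
[0.50807963 0.368237   0.025     ]
disc w2 (420, 101, 75, 62) ((461.0872802734375, 131.43040466308594), (59.048946380615234, 69.77298736572266), 78.34687042236328)
```

apply_moves([
  [[0, 0, 0, 1, -2, -10, 40], [0, 0, 0, 2, -4, -30, 40], [0, 0, 0, 2, -4, -52, 40], [0, 0, 0, 2, -4, -74, 40], [0, 0, 0, 2, -4, -92, 40], [0, 0, 0, 2, -4, -105, 40], [0, 0, 0, 2, -4, -112, 40], [0, 0, 0, 2, -4, -116, 40], [0, 0, 0, 2, -4, -119, 40], [0, 0, 0, 2, -4, -119, 40]],
])

```text
t: 10.35
ee_pos: [0.5599, -0.3738, 0.1727]
tcp_rot: [0.0, 0.987, 0.163, 0.0]
wrist_force: [-0.4, -0.1, -2.7]
gripper_width: 0.0468
grasp_force: 62.3
```

apply_moves([
  [[0, 0, 0, 0, 0, -2, 40], [0, 0, 0, 0, 0, -4, 40], [0, 0, 0, 0, 0, -6, 40], [0, 0, 0, 0, 0, -7, 40], [0, 0, 0, 0, 0, -8, 40], [0, 0, 0, 0, 0, -8.5, 40], [0, 0, 0, 0, 0, -9, 40], [0, 0, 0, 0, 0, -9.5, 40], [0, 0, 0, 0, 0, -10, 40], [0, 0, 0, 0, 0, -10, 40]],
])

```text
t: 11.35
ee_pos: [0.5596, -0.3736, 0.1623]
tcp_rot: [-0.0, 0.987, 0.163, -0.0]
wrist_force: [-0.6, 0.7, -2.8]
gripper_width: 0.0471
grasp_force: 62.3
```

apply_moves([
  [[0, 0, 0, 0, 0, -0.3, 40], [0, 0, 0, 0, 0, -0.6, 40], [0, 0, 0, 0, 0, -0.9, 40], [0, 0, 0, 0, 0, -1.2, 40], [0, 0, 0, 0, 0, -1.5, 40], [0, 0, 0, 0, 0, -1.8, 40], [0, 0, 0, 0, 0, -2.0, 40], [0, 0, 0, 0, 0, -2.0, 40], [0, 0, 0, 0, 0, -2.0, 40], [0, 0, 0, 0, 0, -2.0, 40]],
])

```text
t: 12.35
ee_pos: [0.56, -0.3736, 0.162]
tcp_rot: [0.0, 0.987, 0.163, 0.0]
wrist_force: [-3.6, 1.5, 7.4]
gripper_width: 0.0471
grasp_force: 62.9
```

apply_moves([
  [[0, 0, 0, 0, 0, 0.7, 40], [0, 0, 0, 0, 0, 0.7, 44], [0, 0, 0, 0, 0, 0.7, 47], [0, 0, 0, 0, 0, 0.7, 50], [0, 0, 0, 0, 0, 0.7, 55], [0, 0, 0, 0, 0, 0.7, 62], [0, 0, 0, 0, 0, 0.7, 70], [0, 0, 0, 0, 0, 0.7, 78], [0, 0, 0, 0, 0, 0.7, 85], [0, 0, 0, 0, 0, 0.7, 85]],
])

```text
t: 13.35
ee_pos: [0.5597, -0.3736, 0.161]
tcp_rot: [0.0, 0.987, 0.163, -0.0]
wrist_force: [0.1, 0.2, 0.4]
gripper_width: 0.0847
grasp_force: 0.0
```

apply_moves([
  [[0, 0, 0, 0, 0, 3, 85], [0, 0, 0, 0, 0, 12, 85], [0, 0, 0, 0, 0, 30, 85], [0, 0, 0, 0, 0, 55, 85], [0, 0, 0, 0, 0, 85, 85], [0, 0, 0, 0, 0, 120, 85], [0, 0, 0, 0, 20, 155, 85], [0, 0, 0, 0, 45, 185, 85], [0, 0, 0, 0, 80, 215, 85], [0, 0, 0, 0, 125, 235, 85]],
])

```text
t: 14.35
ee_pos: [0.5595, -0.2493, 0.3993]
tcp_rot: [0.001, 0.987, 0.161, 0.001]
wrist_force: [1.1, -0.1, -0.0]
gripper_width: 0.0848
grasp_force: 0.0
```

```bash
python3 - <<'E'
from h import *
e=shot('top','t3');d=shot('scene','s3')
print(manip.sense()['ee_pos'],proj(e,(.56,-.373,.188)),proj(e,(.56,-.373,.008)),proj(d,(.56,-.373,.188)),proj(d,(.56,-.373,.008)))
u,v=proj(d,(.56,-.373,.1)).astype(int);a=d['frame'][v-40:v+35,u-50:u+50,::-1]
u,v=proj(e,(.56,-.373,.1)).astype(int);b=e['frame'][v-38:v+37,u-50:u+50,::-1]
cv2.imwrite('pics/p3.png',cv2.resize(np.hstack([a,b]),(800,300),interpolation=cv2.INTER_CUBIC));print(u-50,v-38)
E
```

```text
[ 0.56234698 -0.2400834   0.40248478] [394.78455211 185.77148419] [374.36748921 197.70229712] [353.31842872 126.32259254] [346.43360388 170.33259852]
334 154
```

View pics/p3.png

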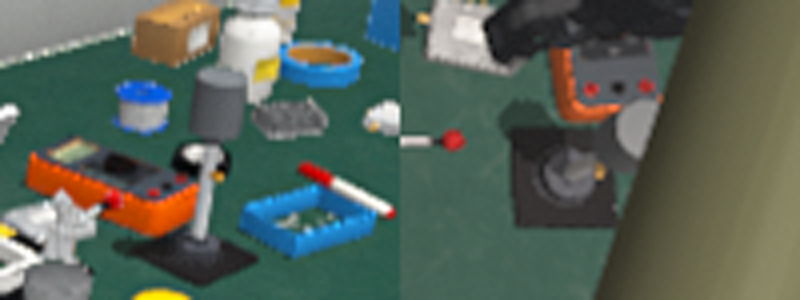

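Picture shows the drum probe upright in the middle of the empty pad (foot at right-half (570,175) on pad centre). Next: a look from straight above the disc.

apply_moves([
  [[0, 0, 0, -3, 30, 0, 85], [0, 0, 0, -10, 70, 0, 85], [0, 0, 0, -18, 115, 0, 85], [0, 0, 0, -26, 160, 0, 85], [0, 0, 0, -34, 205, 0, 85], [0, 0, 0, -42, 250, 0, 85], [0, 0, 0, -52, 295, 0, 85], [0, 0, 0, -62, 335, 0, 85], [0, 0, 0, -68, 358, 0, 85], [0, 0, 0, -70, 365, 0, 85]],
])

```text
t: 15.45
ee_pos: [0.4884, 0.1201, 0.3972]
tcp_rot: [0.0, 0.986, 0.166, 0.001]
wrist_force: [-0.1, 0.7, 0.8]
gripper_width: 0.0851
grasp_force: 0.0
```

```bash
sleep 0; python3 - <<'E'
from h import *
shot('wrist','w4a');w=shot('wrist','w4');s=manip.sense();print(s['t'],s['ee_pos'],s['tcp_rot'],s['q'].round(2));print(ray(w,(256,192))[0],proj(w,(.569,.149,.196)),proj(w,(.569,.149,.02)))
u,v=proj(w,(.569,.149,.1)).astype(int);print(u,v)
y0,x0=max(v-75,0),max(u-100,0)
cv2.imwrite('pics/w4c.png',cv2.resize(w['frame'][y0:y0+150,x0:x0+200,::-1],(800,600),interpolation=cv2.INTER_CUBIC));print(x0,y0)
E
```

```text
15.55 [0.48951947 0.11687813 0.39667672] [4.62665264e-04 9.86528494e-01 1.63587975e-01 5.38646322e-04] [ 0.41 -0.   -0.69  1.53  0.    1.61 -1.52]
[0.56320301 0.14521628 0.52013987] [252.22171314  78.80207833] [252.85042602  81.42454134]
252 80
152 5
```

View pics/w4c.png

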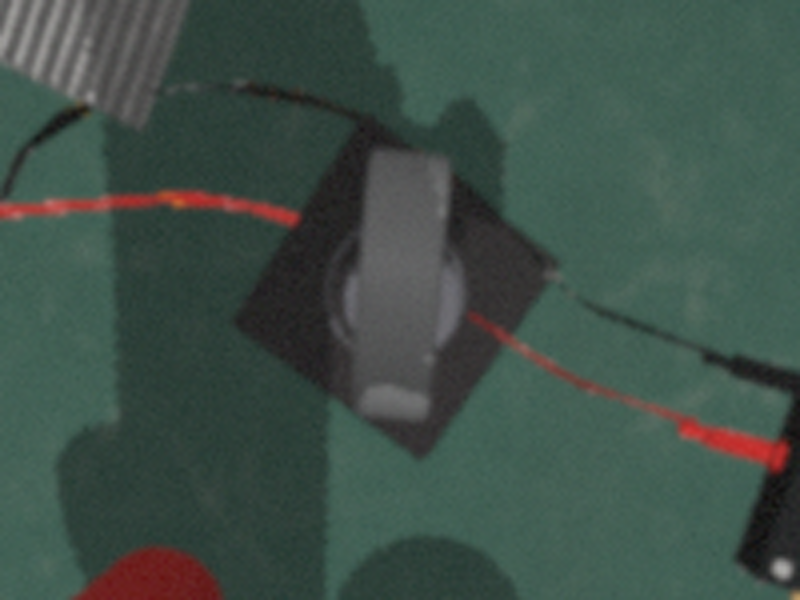

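Disc seen edge-on from above: end midpoints at crop (409,151) and (394,416), edges (362..442) near the middle; the foot is visible round (405,290).

```bash
python3 - <<'E'
from h import *
w=load('w4')
c=lambda u,v:(152+u/4-.38,5+v/4-.38)
a=onz(w,c(409,151),.163);b=onz(w,c(394,416),.163);v=a-b
print('axis',np.degrees(np.arctan2(v[1],v[0])),'len',np.linalg.norm(v),'mid',(a+b)/2)
def fit(z,L,R):
    for l,r in zip(L,R):print(z,onz(w,c(*l),z).round(4),onz(w,c(*r),z).round(4))
l1,l2=onz(w,c(370,155),.175),onz(w,c(357,385),.175);r1,r2=onz(w,c(449,155),.175),onz(w,c(434,385),.175)
for p,q in((l2,l1),(r2,r1)):d=p-q;print(np.degrees(np.arctan2(-d[1],-d[0])))
m=onz(w,c(403,285),.196);print('apex',m)
print('foot',onz(w,c(397,292),.02))
s=manip.sense()['tcp_rot'];print('tool y deg',np.degrees(np.arctan2(2*s[2]**2-1,2*s[1]*s[2])))
# can
f=w['frame'].astype(int)
E
```

```text
axis 15.455652495292398 len 0.06539193206339564 mid [0.57166875 0.15040866 0.163     ]
14.936553953213394
15.463452437263374
apex [0.57153204 0.1497185  0.196     ]
foot [0.57305237 0.15345684 0.02      ]
tool y deg -71.16957074591001
```

apply_moves([
  [[0, 0, -1, 20, 8, 0, 85], [0, 0, -2, 50, 20, -5, 85], [0, 0, -3, 75, 30, -25, 85], [0, 0, -3.5, 82, 33, -55, 85], [0, 0, -3.5, 82, 33, -90, 85], [0, 0, -3.5, 82, 33, -125, 85], [0, 0, -3.5, 82, 33, -160, 85], [0, 0, -3.5, 82, 33, -195, 85], [0, 0, -3.5, 82, 33, -220, 85], [0, 0, -3.5, 82, 33, -230, 85]],
])

```text
t: 16.55
ee_pos: [0.571, 0.1457, 0.1626]
tcp_rot: [0.001, 0.991, 0.131, -0.003]
wrist_force: [0.3, -0.5, 0.0]
gripper_width: 0.0849
grasp_force: 0.0
```

```bash
python3 - <<'E'
from h import *
s=manip.sense();r=s['tcp_rot'];print(s['ee_pos'],np.degrees(np.arctan2(2*r[2]**2-1,2*r[1]*r[2])),s['wrist_force'])
E
```

```text
[0.57097014 0.14572009 0.16256255] -74.9862090333976 [ 0.27881766 -0.45940578  0.03595113]
```

apply_moves([
  [[0, 0, 0, 0, 2, 0, 85], [0, 0, 0, 0, 3.5, 0, 75], [0, 0, 0, 0, 3.5, 0, 62], [0, 0, 0, 0, 3.5, 0, 50], [0, 0, 0, 0, 3.5, 0, 42], [0, 0, 0, 0, 3.5, 0, 35], [0, 0, 0, 0, 3.5, 0, 29], [0, 0, 0, 0, 3.5, 0, 25], [0, 0, 0, 0, 3.5, 0, 21], [0, 0, 0, 0, 3.5, 0, 17]],
])

```text
t: 17.55
ee_pos: [0.5719, 0.1524, 0.1661]
tcp_rot: [0.0, 0.991, 0.132, 0.0]
wrist_force: [-0.0, -0.6, 0.0]
gripper_width: 0.0192
grasp_force: 59.2
```

apply_moves([
  [[0, 0, 0, 0, 0, 0, 12], [0, 0, 0, 0, 0, 0, 12], [0, 0, 0, 0, 0, 0, 12], [0, 0, 0, 0, 0, 3, 12], [0, 0, 0, 0, 0, 10, 12], [0, 0, 0, 0, 0, 25, 12], [0, 0, 0, 0, 0, 45, 12], [0, 0, 0, 0, 0, 67, 12], [0, 0, 0, 0, 0, 87, 12], [0, 0, 0, 0, 0, 100, 12]],
])

```text
t: 18.55
ee_pos: [0.5721, 0.1536, 0.2688]
tcp_rot: [-0.0, 0.991, 0.133, 0.001]
wrist_force: [0.3, -0.3, -3.5]
gripper_width: 0.0192
grasp_force: 58.9
```

```bash
python3 - <<'E'
from h import *
s=manip.sense();r=s['tcp_rot'];print(s['t'],s['ee_pos'],np.degrees(np.arctan2(2*r[2]**2-1,2*r[1]*r[2])),s['wrist_force'],s['torque'],s['gripper_width'],s['q'].round(2))
d=shot('scene','s5');u,v=proj(d,[s['ee_pos'][0],s['ee_pos'][1],.2]).astype(int);print(u,v)
p=s['ee_pos'];print(proj(d,p),proj(d,p-[0,0,.15]))
# mast lean: bright grey mast columns by row
f=d['frame'].astype(int);a=proj(d,p-[0,0,.05]);b=proj(d,p-[0,0,.135])
for k in np.linspace(0,1,7):
    q=a+(b-a)*k;x,y=q.astype(int);row=f[y,x-8:x+9];print(q.round(1),row[:,0].tolist())
E
```

```text
18.55 [0.5720965  0.15358837 0.26884623] -74.7470805863433 [ 0.34127791 -0.27929136 -3.51399372] [-0.01798864 -0.018536    0.0284153 ] 0.019152356994260572 [ 0.3   0.26 -0.72  1.56  0.17  1.39 -1.74]
228 157
[227.80365229 135.2861909 ] [229.2160206  181.94355874]
[228.3 151.6] [46, 47, 47, 51, 48, 48, 52, 76, 116, 105, 101, 104, 60, 45, 48, 48, 44]
[228.4 155.9] [52, 49, 49, 48, 45, 45, 50, 91, 167, 179, 178, 156, 78, 42, 44, 48, 46]
[228.6 160.3] [48, 51, 47, 47, 42, 43, 50, 87, 162, 180, 177, 161, 90, 40, 38, 42, 43]
[228.7 164.6] [39, 43, 52, 66, 88, 104, 152, 159, 159, 174, 177, 166, 169, 210, 210, 197, 178]
[228.8 168.9] [195, 175, 135, 77, 63, 53, 39, 74, 168, 175, 180, 168, 122, 47, 46, 51, 50]
[229.  173.2] [48, 46, 46, 50, 50, 45, 47, 63, 129, 177, 181, 174, 145, 51, 39, 43, 49]
[229.1 177.6] [45, 52, 47, 49, 51, 49, 58, 109, 175, 181, 175, 143, 56, 45, 47, 48, 49]
```

apply_moves([
  [[0, 0, 2, 0, 3, 15, 12], [0, 0, 6, -2, 10, 35, 12], [0, 0, 11, -5, 22, 52, 12], [0, 0, 16, -10, 38, 62, 12], [0, 0, 22, -16, 56, 68, 12], [0, 0, 28, -22, 76, 70, 12], [0, 0, 34, -28, 96, 70, 12], [0, 0, 40, -34, 116, 70, 12], [0, 0, 46, -40, 136, 70, 12], [0, 0, 52, -45, 155, 70, 12]],
])

```text
t: 19.6
ee_pos: [0.5259, 0.3087, 0.3357]
tcp_rot: [-0.0, 0.831, 0.556, -0.0]
wrist_force: [-0.1, -0.5, -3.0]
gripper_width: 0.0193
grasp_force: 59.0
```

apply_moves([
  [[0, 0, 6, -5, 18, 0, 12], [0, 0, 12, -9, 33, 0, 12], [0, 0, 18, -12, 45, 0, 12], [0, 0, 24, -14, 54, 0, 12], [0, 0, 30, -16, 60, 0, 12], [0, 0, 36, -17, 62, 0, 12], [0, 0, 41, -17, 62, 0, 12], [0, 0, 46, -17, 62, 0, 12], [0, 0, 49, -17, 62, 0, 12], [0, 0, 49.5, -17, 62, 0, 12]],
])

```text
t: 20.6
ee_pos: [0.5096, 0.3697, 0.3356]
tcp_rot: [-0.0, 0.524, 0.852, -0.0]
wrist_force: [1.4, -0.9, -3.5]
gripper_width: 0.0193
grasp_force: 59.0
```

```bash
cat >> h.py <<'E'
def rep():
    s=manip.sense();r=s['tcp_rot'];print(s['t'],s['ee_pos'].round(4),np.degrees(np.arctan2(2*(r[2]**2+r[0]**2)-1,2*(r[1]*r[2]+r[0]*r[3]))).round(2),s['tcp_rot'].round(3),s['wrist_force'].round(1),s['gripper_width'],s['q'].round(2))
E
python3 - <<'E'
from h import *
rep();shot('top','t6');rep();shot('wrist','w6');rep();shot('scene','s6')
E
```

```text
20.6 [0.5096 0.3697 0.3356] 26.75 [-0.     0.524  0.852 -0.   ] [ 1.4 -0.9 -3.5] 0.01932005305446732 [ 0.1   0.44 -1.08  1.34  0.38  1.59 -0.46]
20.65 [0.5096 0.3697 0.3356] 26.71 [-0.     0.525  0.851 -0.   ] [-0.3  0.1 -3.3] 0.019205885926942074 [ 0.1   0.44 -1.08  1.34  0.38  1.59 -0.46]
20.7 [0.5096 0.3697 0.3357] 26.66 [-0.     0.525  0.851 -0.   ] [-0.4 -0.4 -1.8] 0.01924346122523011 [ 0.1   0.44 -1.08  1.34  0.38  1.59 -0.47]
```

apply_moves([
  [[0, 0, 0, 0, 0, -8, 12], [0, 0, 0, 0, 0, -24, 12], [0, 0, 0, 0, 0, -44, 12], [0, 0, 0, 0, 0, -65, 12], [0, 0, 0, 0, 0, -86, 12], [0, 0, 0, 0, 0, -105, 12], [0, 0, 0, 0, 0, -120, 12], [0, 0, 0, 0, 0, -130, 12], [0, 0, 0, 0, 0, -136, 12], [0, 0, 0, 0, 0, -138, 12]],
])

```text
t: 21.75
ee_pos: [0.5096, 0.3698, 0.1976]
tcp_rot: [-0.0, 0.525, 0.851, -0.0]
wrist_force: [0.3, 0.8, -1.9]
gripper_width: 0.0196
grasp_force: 58.8
```

```bash
python3 - <<'E'
from h import *
rep()
d=shot('scene','s7');s=manip.sense();p=s['ee_pos']
# foot (dark) bottom versus ring: print column profile along axis and foot row extents
f=d['frame'].astype(int)
for z in(.052,.046,.040,.034):
    x,y=proj(d,[p[0],p[1],z]);x,y=int(round(x)),int(round(y));print(z,x,y,f[y,x-18:x+19].max(1).tolist())
x,y=proj(d,[.510,.3695,.025]);print(x,y,f[int(y)-14:int(y)+14,int(round(x))].max(1).tolist())
E
```

```text
21.75 [0.5096 0.3698 0.1976] 26.73 [-0.     0.525  0.851 -0.   ] [ 0.3  0.8 -1.9] 0.019563145540708836 [ 0.11  0.51 -1.04  1.55  0.44  1.34 -0.52]
0.052 174 235 [139, 135, 136, 138, 141, 140, 139, 138, 139, 144, 147, 131, 70, 53, 54, 50, 83, 157, 175, 179, 160, 111, 82, 95, 105, 103, 106, 119, 150, 147, 148, 150, 153, 152, 148, 135, 124]
0.046 174 237 [136, 139, 140, 140, 139, 140, 143, 128, 139, 147, 142, 78, 51, 54, 54, 55, 60, 72, 72, 64, 72, 87, 97, 109, 109, 107, 90, 80, 150, 149, 145, 144, 146, 145, 145, 148, 149]
0.04 175 239 [139, 136, 137, 140, 145, 136, 145, 150, 152, 145, 93, 56, 58, 88, 110, 110, 110, 106, 105, 109, 110, 112, 109, 96, 82, 70, 127, 178, 211, 215, 214, 215, 217, 219, 217, 215, 217]
0.034 175 241 [135, 137, 144, 145, 148, 151, 151, 151, 151, 153, 133, 67, 55, 65, 76, 81, 90, 94, 95, 94, 80, 74, 70, 67, 88, 149, 238, 237, 210, 247, 248, 248, 247, 246, 247, 247, 247]
175.19846135918743 243.17019015317473 [165, 173, 178, 191, 202, 204, 179, 104, 64, 81, 105, 111, 95, 73, 76, 117, 151, 150, 168, 228, 235, 226, 247, 247, 247, 247, 246, 246]
```

apply_moves([
  [[0, 0, 0, 0, 0, -2, 12], [0, 0, 0, 0, 0, -4, 12], [0, 0, 0, 0, 0, -6, 12], [0, 0, 0, 0, 0, -8, 12], [0, 0, 0, 0, 0, -9, 12], [0, 0, 0, 0, 0, -10, 12], [0, 0, 0, 0, 0, -10.5, 12], [0, 0, 0, 0, 0, -11, 12], [0, 0, 0, 0, 0, -11.5, 12], [0, 0, 0, 0, 0, -12, 12]],
])

```text
t: 22.8
ee_pos: [0.5097, 0.3699, 0.186]
tcp_rot: [0.0, 0.525, 0.851, 0.0]
wrist_force: [-0.2, 0.6, -2.4]
gripper_width: 0.0193
grasp_force: 58.8
```

apply_moves([
  [[0, 0, 0, 0, 0, -0.3, 12], [0, 0, 0, 0, 0, -0.6, 12], [0, 0, 0, 0, 0, -0.9, 12], [0, 0, 0, 0, 0, -1.2, 12], [0, 0, 0, 0, 0, -1.4, 12], [0, 0, 0, 0, 0, -1.6, 12], [0, 0, 0, 0, 0, -1.8, 12], [0, 0, 0, 0, 0, -2.0, 12], [0, 0, 0, 0, 0, -2.0, 12], [0, 0, 0, 0, 0, -2.0, 12]],
])

```text
t: 23.8
ee_pos: [0.5096, 0.3699, 0.184]
tcp_rot: [0.0, 0.525, 0.851, 0.0]
wrist_force: [0.0, 0.8, -2.9]
gripper_width: 0.0196
grasp_force: 58.8
```

apply_moves([
  [[0, 0, 0, 0, 0, -0.3, 12], [0, 0, 0, 0, 0, -0.6, 12], [0, 0, 0, 0, 0, -0.9, 12], [0, 0, 0, 0, 0, -1.2, 12], [0, 0, 0, 0, 0, -1.4, 12], [0, 0, 0, 0, 0, -1.6, 12], [0, 0, 0, 0, 0, -1.8, 12], [0, 0, 0, 0, 0, -2.0, 12], [0, 0, 0, 0, 0, -2.0, 12], [0, 0, 0, 0, 0, -2.0, 12]],
])

```text
t: 24.8
ee_pos: [0.5098, 0.3701, 0.183]
tcp_rot: [0.0, 0.525, 0.851, 0.0]
wrist_force: [-1.8, -1.6, 5.4]
gripper_width: 0.0196
grasp_force: 60.2
```

Contact. Ease off slightly and release slowly.

apply_moves([
  [[0, 0, 0, 0, 0, 0.5, 12], [0, 0, 0, 0, 0, 0.5, 16], [0, 0, 0, 0, 0, 0.5, 19], [0, 0, 0, 0, 0, 0.5, 21], [0, 0, 0, 0, 0, 0.5, 24], [0, 0, 0, 0, 0, 0.5, 29], [0, 0, 0, 0, 0, 0.5, 36], [0, 0, 0, 0, 0, 0.5, 46], [0, 0, 0, 0, 0, 0.5, 56], [0, 0, 0, 0, 0, 0.5, 60]],
])

```text
t: 25.8
ee_pos: [0.5096, 0.3699, 0.1825]
tcp_rot: [0.0, 0.525, 0.851, 0.0]
wrist_force: [-0.3, 0.1, -0.5]
gripper_width: 0.0598
grasp_force: 0.0
```

apply_moves([
  [[0, 0, 0, 0, 0, 3, 60], [0, 0, 0, 0, 0, 12, 60], [0, 0, 0, 0, 0, 30, 60], [0, 0, 0, 0, 0, 55, 60], [0, 0, 0, 0, 0, 85, 60], [0, 0, 0, 0, 0, 120, 60], [0, 0, 0, 0, 0, 155, 60], [0, 0, 0, -10, 0, 185, 60], [0, 0, 0, -25, 0, 205, 60], [0, 0, 0, -40, -10, 215, 60]],
])

```text
t: 26.8
ee_pos: [0.4677, 0.362, 0.4006]
tcp_rot: [-0.0, 0.523, 0.852, 0.002]
wrist_force: [-0.3, -0.3, -0.9]
gripper_width: 0.06
grasp_force: 0.0
```

apply_moves([
  [[0, 0, 0, 5, -30, 0, 60], [0, 0, 0, 10, -65, 0, 60], [0, 0, 0, 18, -105, 0, 60], [0, 0, 0, 26, -145, 0, 60], [0, 0, 0, 32, -185, 0, 60], [0, 0, 0, 38, -225, 0, 60], [0, 0, 0, 40, -255, 0, 60], [0, 0, 0, 40, -275, 0, 60], [0, 0, 0, 40, -280, 0, 60], [0, 0, 0, 40, -280, 0, 60]],
])

```text
t: 27.8
ee_pos: [0.5092, 0.0802, 0.3978]
tcp_rot: [0.0, 0.525, 0.851, -0.0]
wrist_force: [-0.4, 0.5, -0.1]
gripper_width: 0.0603
grasp_force: 0.0
```

```bash
python3 - <<'E'
from h import *
rep();e=shot('top','t8');d=shot('scene','s8')
def tile(im,u,v,W=60,H=60):
    u,v=int(u),int(v);return cv2.resize(im['frame'][v-H//2:v+H//2,u-W//2:u+W//2,::-1],(400,400),interpolation=cv2.INTER_CUBIC)
a=tile(e,*proj(e,(.51,.37,.1)));b=tile(d,*proj(d,(.51,.37,.11)),80,80)
cv2.imwrite('pics/fin.png',np.hstack([a,b]));print(proj(e,(.51,.37,.1)).astype(int)-30,proj(d,(.51,.37,.11)).astype(int)-40)
E
```

```text
27.8 [0.5092 0.0802 0.3978] 26.68 [ 0.     0.525  0.851 -0.   ] [-0.4  0.5 -0.1] 0.06025641280047006 [ 0.8   0.06 -1.05  1.5   0.05  1.62  0.22]
[124 161] [131 177]
```

```bash
python3 - <<'E'
from h import *
e,t=load('t8'),load('t2')
# disc head region now: grey where it differs from the empty-station picture
df=np.abs(e['frame'].astype(int)-t['frame'].astype(int)).max(2)
m=(df>35).astype(np.uint8);m[:150]=0;m[225:]=0;m[:,:125]=0;m[:,195:]=0
k,_=cv2.findContours(m,0,2)
for c in k:
    if cv2.contourArea(c)>15:print(cv2.minAreaRect(c),cv2.contourArea(c))
for n,X in(('centre',(.51,.37,.18)),('top',(.51,.37,.213)),('foot',(.51,.37,.037))):print(n,proj(e,X))
a=np.radians(116.8);v=.033*np.array([np.cos(a),np.sin(a),0])
print(proj(e,np.array([.51,.37,.18])+v),proj(e,np.array([.51,.37,.18])-v))
E
```

```text
((153.6632080078125, 187.154296875), (33.119869232177734, 20.645444869995117), 29.357755661010742) 309.0
centre [147.81696271 185.5091684 ]
top [144.66269795 182.88625691]
foot [159.55208826 195.26744738]
[137.44080039 189.62585983] [158.13687809 181.41479266]
```

```bash
python3 - <<'E'
from h import *
for n,b in(('s8','s2'),('t8','t2')):
    e,t=load(n),load(b);f=e['frame'].astype(int)
    df=np.abs(f-t['frame'].astype(int)).max(2);g=f.max(2);sat=g-f.min(2)
    a=np.radians(26.8);nx=np.array([np.cos(a),np.sin(a),0]);ny=np.array([-nx[1],nx[0],0]);C=np.array([.51,.37,.18])
    pts=[proj(e,C+s*.01*nx+.033*(np.cos(h)*ny+np.sin(h)*np.array([0,0,1]))) for s in(-1,1) for h in np.linspace(0,6.28,60)]
    hull=cv2.convexHull(np.array(pts,np.float32));x,y,w,h=cv2.boundingRect(hull)
    m=((df>20)&(g<175)&(sat<25)).astype(np.uint8);M=np.zeros_like(m);M[y-12:y+h+12,x-12:x+w+12]=1;m*=M
    if n=='s8':m[y+h+1:]=0
    m=cv2.morphologyEx(m,cv2.MORPH_OPEN,np.ones((3,3)))
    k,_=cv2.findContours(m,0,2);k=max(k,key=cv2.contourArea)
    P=np.zeros_like(m);cv2.fillConvexPoly(P,hull.astype(np.int32),1);Q=np.zeros_like(m);cv2.drawContours(Q,[k],-1,1,-1)
    print(n,'seen',cv2.boundingRect(k),'predicted',(x,y,w,h),'IoU',(P&Q).sum()/(P|Q).sum())
    if n=='t8':
        for r in range(y-3,y+h+6):print(r,f[r,x-3:x+w+6].max(1).tolist())
# drum still upright, bystanders unchanged
s0,s8=load('scene0'),load('s8');df=(np.abs(s0['frame'].astype(int)-s8['frame'].astype(int)).max(2)>45).astype(np.uint8)
for c in cv2.findContours(cv2.morphologyEx(df,cv2.MORPH_OPEN,np.ones((3,3))),0,2)[0]:
    if cv2.contourArea(c)>12:print(cv2.boundingRect(c))
E
```

```text
s8 seen (158, 181, 23, 29) predicted (156, 180, 25, 29) IoU 0.8312611012433393
t8 seen (141, 177, 27, 25) predicted (135, 177, 25, 17) IoU 0.30246913580246915
174 [90, 90, 92, 91, 91, 91, 91, 91, 91, 91, 92, 91, 92, 90, 90, 94, 93, 92, 90, 91, 91, 89, 88, 87, 85, 83, 78, 108, 174, 223, 239, 234, 216, 185]
175 [91, 90, 91, 92, 91, 91, 94, 93, 94, 94, 92, 91, 90, 91, 91, 91, 90, 90, 90, 91, 91, 89, 85, 84, 101, 167, 218, 230, 226, 214, 204, 173, 131, 126]
176 [90, 91, 90, 92, 94, 94, 92, 93, 93, 94, 94, 94, 92, 93, 91, 89, 91, 90, 89, 88, 89, 92, 115, 177, 226, 240, 233, 217, 182, 134, 123, 128, 130, 131]
177 [91, 91, 91, 92, 93, 92, 93, 93, 94, 96, 96, 91, 92, 92, 91, 90, 90, 89, 89, 90, 132, 158, 168, 196, 208, 202, 162, 117, 114, 123, 132, 132, 131, 129]
178 [91, 92, 92, 92, 93, 94, 95, 95, 95, 95, 92, 89, 89, 88, 94, 101, 110, 115, 115, 111, 136, 152, 149, 134, 97, 91, 103, 105, 102, 120, 132, 131, 129, 126]
179 [90, 92, 92, 95, 92, 94, 94, 95, 97, 94, 91, 91, 98, 112, 122, 125, 128, 134, 130, 124, 118, 111, 103, 96, 85, 75, 94, 106, 104, 112, 115, 121, 124, 145]
180 [91, 89, 88, 9
[... 2918 characters left out ...]
, 234, 234, 236, 216, 152, 113, 96, 99, 96, 94, 95, 98, 103, 103, 100, 90]
199 [93, 93, 91, 91, 93, 94, 92, 91, 91, 91, 90, 87, 92, 203, 239, 235, 234, 234, 234, 234, 235, 229, 197, 152, 116, 94, 100, 102, 103, 104, 101, 97, 81, 130]
(356, 308, 18, 11)
(333, 284, 22, 17)
(368, 262, 29, 17)
(274, 243, 26, 15)
(470, 240, 25, 37)
(180, 238, 4, 9)
(171, 217, 4, 6)
(492, 208, 9, 23)
(479, 204, 9, 20)
(411, 201, 6, 11)
(396, 186, 5, 7)
(228, 183, 6, 32)
(156, 183, 7, 8)
(404, 177, 7, 9)
(386, 172, 61, 54)
(486, 169, 21, 35)
(235, 165, 6, 8)
(221, 163, 12, 5)
(229, 158, 6, 4)
(442, 153, 9, 18)
(347, 149, 8, 19)
(448, 141, 7, 8)
(354, 129, 7, 13)
(452, 127, 10, 11)
(461, 0, 46, 111)
(239, 0, 53, 97)
```

```bash
python3 -c "
from h import *
print(order.sign_off())"
```

```text
the job is handed in; nothing more can be done
None
```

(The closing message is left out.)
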